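Swap the battery pack of a rugged tablet

TASK

The rugged tablet lies face down with its rear cover off: lift the spent battery pack out of its bay and lay it flat in the low grey tray. Then take the fresh pack of the same shape from the mat beside the tablet, turn it until its outline matches the bay, and seat it fully home and flat. Set both packs down gently rather than dropping them, and leave everything else on the bench where it is, including the mirror-image pack of another model at the back.

Things in the scene. Friction and masses are not known exactly. Their poses are not given: they have to be found in the camera images.
- tablet: Rugged tablet, face down on the mat, fixed: 280 x 190 mm (its x and y; origin at the middle of its underside), dark metal deck 24 mm above the mat, boards on it no more than 2 mm proud, rubber corners 26 mm high. The L-shaped open well in it is the battery bay, 13 mm deep, which holds the spent pack at the start
- bay (a point): Centre of the bay's long limb, on its floor, 11 mm above the mat. Outline: that of a pack plus 2 mm all round; the top 4 mm of the walls flare out by another 4 mm. x runs along the limb towards the lobe end, y to the lobe's side, z up. A fitted pack has its x and y along these, its centre 14 mm above this point; no other way round fits
- bay_lobe (a point): Centre of the bay's lobe, on its floor: 39 mm along x and 43 mm along y from bay
- fresh: The fresh pack again, but this point is under the middle of its long limb, on the underside. Outline in its axes (mm): limb x -65 to 65, y -26 to 26; lobe x 13 to 65, y 26 to 60; 0.27 to 0.43 kg
- fresh_pack (a point): Fresh battery pack, a dark plastic L 28 mm thick: long limb 130 x 52 mm; at one end a lobe 52 mm long sticks out 34 mm sideways. Lies flat on the mat, right way up, left or right of the tablet, turned up to 2.1 rad either way. Point: centre of the limb, half-way up. x along the limb to the lobe end, y to the lobe's side. Pinch across the 52 mm, x -50 to 0. Once home its upper 15 mm stand above the deck
- fresh_lobe (a point): Centre of the lobe of the fresh pack, half-way up: 39 mm along x and 43 mm along y from fresh_pack
- spent: The spent pack again, but this point is under the middle of its long limb, on the underside
- spent_pack (a point): Spent battery pack, same shape, size, mass range and look as the fresh one; at the start it sits loose in the tablet's bay, its upper 15 mm above the deck, and lifts straight out. Point: centre of its long limb, half-way up; axes and outline as for the fresh pack
- tray_in (a point): Low grey plastic tray, fixed, on the side of the tablet where the fresh pack is not: 200 x 150 mm outside (its x and y), walls 4 mm thick and 12 mm high. Point: centre of its inner floor, 4 mm above the mat. A pack laid along the tray's x fits, either way round
- other_pack: Bystander: a pack for another model, the mirror image of the fresh one (lobe on the other side), on the bench beyond the tablet (x about 0.76), left or right. Does not fit; leave it. Origin under the middle of its long limb
- meter: Bystander: orange multimeter lying on its back, 180 x 86 x 45 mm, beyond the tablet on the other side from the mirror-image pack
- screw_tin: Bystander: closed round aluminium screw tin, 56 mm across, 16 mm high, standing on the tablet's deck past the lobe end of the bay; origin at the centre of its underside. About 10 to 25 mm from the end of the pack in the bay
- solder_reel: Bystander: upright solder reel, 62 mm across, 40 mm high, standing on the mat in the crook of the fresh pack, on the lobe's side of its long limb, 31 mm or more from the limb; origin at the centre of its underside
- flux_bottle: Bystander: amber flux bottle, 48 mm across, 105 mm high, standing just off the tray's end nearest the robot
- driver: Bystander: screwdriver, 170 mm long, lying at the right edge of the mat
- spray_can: Bystander: spray can, 52 mm across, 190 mm high, at the left edge of the mat

How it is judged (in metres and radians):
On the way, in this order (a step that is already met when the one before it is completed fails the run):
1. the spent pack lies flat in the tray, let go (x of spent_pack in the frame of tray_in between -0.075 and 0.075 m and y of spent_pack in the frame of tray_in between -0.06 and 0.06 m and z of spent_pack in the frame of tray_in between 0.0115 and 0.0165 m and angle between spent_pack's own z axis and vertical below 0.04 rad and linear speed of spent below 0.02 m/s and contact force between the fingers and spent below 0.05 N), for 0.2 s.
2. the fresh pack is fully home in the bay, let go (horizontal distance between fresh_pack and bay below 0.0035 m and horizontal distance between fresh_lobe and bay_lobe below 0.0045 m and z of fresh_pack in the frame of bay between 0.0115 and 0.016 m and angle between fresh_pack's own z axis and vertical below 0.025 rad and linear speed of fresh below 0.02 m/s and contact force between the fingers and fresh below 0.05 N), for 0.2 s.
At the end, for the whole second after the job is handed in: Fresh pack in the bay the right way round, limb within 3.5 mm and lobe within 4.5 mm of the bay's in plan, at most 2 mm short of home, tilt under 0.025 rad; spent pack flat on the tray floor (within 2.5 mm, 0.04 rad); both at rest and let go (all of step 1 and all of step 2); the robot touches nothing.
It fails at once if a bystander is shifted by more than 20 mm (the screwdriver 30 mm) (distance of any of other_pack, meter, screw_tin, solder_reel, flux_bottle, spray_can from where it was at the start of the episode above 0.02 m or distance of driver from where it was at the start of the episode above 0.03 m).
It fails at once if a pack is dropped or thrown: it moves faster than 0.6 m/s while the fingers do not touch it (a fall of some 18 mm) ((linear speed of fresh above 0.6 m/s and contact force between the fingers and fresh below 0.01 N) or (linear speed of spent above 0.6 m/s and contact force between the fingers and spent below 0.01 N)).
It also fails if it takes over 64 s, if anything falls off the work surface, if the arm or the gripper's body presses on something with over 40 N, if the wrist force passes 120 N, or if a joint passes its speed limit or range.

ROBOT

A 7-joint arm with a two-finger parallel gripper is mounted at the origin on the work surface. World frame = base frame: x ahead of the robot, y to its left, z up, the work surface at z = 0. Lengths are in m, angles in degrees, forces in N, time in s.
With the tool pointing down it reaches from about 0.4 to 0.875 m from the base axis. Payload 19.3 kg.
Tool frame: the origin (TCP) lies on the front face of the gripper's body, between the roots of the fingers; the fingertips stand 73 mm ahead of it and the grasp point (between the pads) lies 54 mm ahead of it (ctrl.tip_reach is the distance from the TCP to the fingertips, in m); z points along the fingers, y is the line along which they close (so a half turn about z gives the same grasp; the last joint's range is limited). The gripper opens to 85 mm and grips with 20 to 120 N. Pads are 22 mm wide; open, the fingers measure 114 mm over their backs; the gripper's body (76 mm by 85 mm) begins 54 mm behind the grasp point. The pads swing forward as they close: fully open they stand 13 mm farther back than shut.
Start: joints at [67.254, 29.874, -2.08, 91.645, 1.215, 58.505, -6.463], TCP at [0.201, -0.592, 0.304] pointing down, gripper open.
Joint ranges: [-166.77, 166.77], [-17.47, 122.26], [-85.68, 81.53], [9.62, 139.38], [-72.42, 252.41], [9.2, 110.78], [-144.41, 144.41]. Speed limits (degrees/s): [108.29, 108.29, 136.94, 136.94, 172.46, 172.46, 172.46].

INTERFACE

Orientations are given as [roll, pitch, yaw] about the fixed x, y, z axes, in that order (R = Rz(yaw) Ry(pitch) Rx(roll)).
In Python, from station import ctrl gives the robot as it stands. The module is installed in compiled form; this text tells all that it offers.
- The arm moves only by the tool play_rows, never from a script. Its argument "targets" is a list of rows, each an object with "jaw": the opening, from -1 (shut) to 1 (fully open); "linear": the shift along the world's x, y, z scaled (see below), a list of three; "spin": the turn about the world's z scaled (see below). A call has 1 to 10 rows; each row shifts and turns the commanded pose from where the row before left it; what a row does not reach is not made up. The controller multiplies each number of a shift by 50 mm and each number of a turn by 180 degrees. A row lasts 1/10 s, in which the tool goes at most 50 mm and 8.59 degrees, less where a joint would pass 70% of its speed; a pose out of reach is approached as far as the arm can. A call with a number of a shift or a turn outside -1 to 1 is refused whole. A call with a gripper value outside its range is refused whole. The fingers move at their own pace and stop on an object; "force" is the grip in N (left out, the last holds). Time passes only in rows, so rows that do not move let the fingers close. It gives the time, the measured TCP pose, the force, the opening and the grip force at its end, in the units of the state.
- ctrl.get_obs(): the state, without advancing time (a new reading comes with each control period).
- ctrl.camera(name): name is "scene" or "side" or "wrist"; returns the picture (384x512x3 uint8, blue, green, red); there is no depth.
- ctrl.camera_info(name): a dict with "fx", "fy", "cx", "cy" (pixels), "rvec" (rotation vector, rad) and "tvec" (3), from world to camera coordinates, as OpenCV has them. Camera axes: x right, y down, z forward; pixel columns grow to the right and rows downward; lengths in m; the calibration is good to about 2 mm. The wrist camera is an equidistant fisheye: a pixel r from the principal point sees the ray r / f radians off the axis. A picture is of the moment at which its call begins: read the wrist's pose just before it. camera_info takes no time and is no camera call; for the wrist camera it gives the pose at the moment of the call.
- ctrl.hand_in(): hands the job in; it is judged then, once.
The state is a dict: "time": time; "joints": joint angles; "joint_velocities": joint speeds; "joint_torque": joint torques, N m; "position": TCP position; "ee_rot": TCP orientation; "wrist_force": force on the tool from outside, world axes, zero at the start; "ft_torque": the same for the moment, N m; "gripper_width": opening from 0.0 (shut) to 1.0 (fully open); "grasp_force": force on a finger pad.
Only numpy, scipy, OpenCV 4.12 (cv2) and the standard library are available. Lean on these libraries where they do the work, as an engineer would, in place of code of your own. Each camera call takes 0.05 s, during which the arm holds its last target. There are 200 camera calls.

## Working session

There is one attempt and no reset: what is moved stays moved. The work goes in short steps, Python scripts to look and compute and a tool call to move; the robot and the scene stay as the last step left them, time stands still between calls to the robot, and variables do not carry over. Pictures are saved under pics/ and viewed, at most 13 in all, crops included, and the job is handed in when it is done.

Besides the shell and the picture viewer there is one more tool, called after "Call:" by a JSON object that holds its "fn" and its "kwargs". play_rows: Moves the arm, as the interface text tells. Shifts and turns lie within -1 to 1; 1 stands for 50 mm of shift or 180 degrees of turn. Its arguments: {"type":"object","properties":{"targets":{"type":"array","items":{"type":"object","properties":{"jaw":{"type":"number"},"linear":{"type":"array","items":{"type":"number"}},"spin":{"type":"number"}}}},"force":{"type":"number"}},"required":["targets"]}

```bash
mkdir -p pics; python3 - <<'E'
from station import ctrl
import cv2
o=ctrl.get_obs();print(o['time'],o['position'],o['ee_rot'],o['gripper_width'])
for n in('scene','side','wrist'):
    print(n,ctrl.camera_info(n)); cv2.imwrite(f'pics/{n}0.png',ctrl.camera(n))
a=cv2.imread('pics/scene0.png');b=cv2.imread('pics/side0.png')
cv2.imwrite('pics/scene0b.png',cv2.resize(a,(800,600),interpolation=cv2.INTER_CUBIC))
E
```

```text
0.0 [ 0.20055986 -0.59170478  0.3033342 ] [-1.79937797e+02  4.74498051e-03  1.87256219e+01] 0.9996960194251336
scene {'fx': 353.29205227803214, 'fy': 353.29205227803214, 'cx': 252.50097001589558, 'cy': 190.8852487083584, 'rvec': array([ 1.46931173,  2.00540261, -0.93831298]), 'tvec': array([ 0.17344983, -0.28704375,  1.52087215])}
side {'fx': 400.0876852880111, 'fy': 400.0876852880111, 'cx': 258.9025334429804, 'cy': 193.9132587398229, 'rvec': array([ 0.24566837, -2.63657818,  1.4814397 ]), 'tvec': array([0.55059763, 0.09619059, 1.30919264])}
wrist {'fx': 297.3186396354542, 'fy': 297.3186396354542, 'cx': 260.4932752123146, 'cy': 189.04880956073364, 'rvec': array([-2.3549896 ,  1.68758989,  0.24763575]), 'tvec': array([-0.62405636, -0.03786587,  0.37993175])}
```

View pics/scene0b.png

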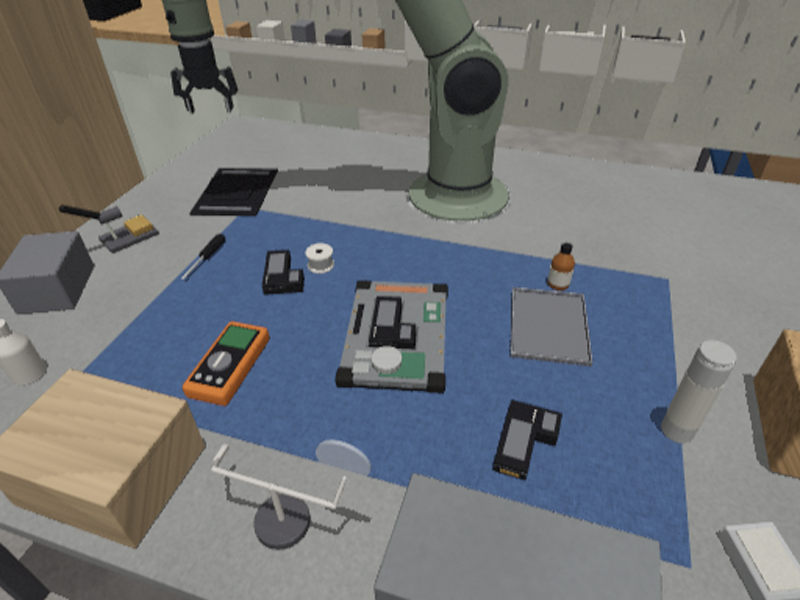

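View pics/side0.png

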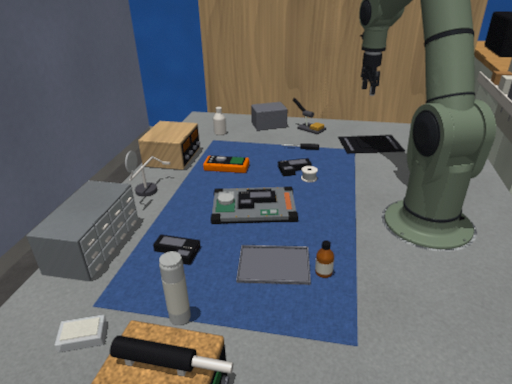

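The scene picture (800x600) shows the tablet around (395,335), with the spent pack's limb at about (388,322) and its lobe at (407,335). The fresh pack is at (277,271) with its lobe at (296,285), on the robot's right. The tray is at (550,326), on the left. The side view agrees. Next I'll get rough coordinates.

```bash
cat > h.py <<'E'
import numpy as np, cv2
from station import ctrl
def info(n): return ctrl.camera_info(n)
def plane(i,uv,z,fish=False):
    """pixels -> world points on the plane at height z"""
    K=np.array([[i['fx'],0,i['cx']],[0,i['fy'],i['cy']],[0,0,1.]])
    p=np.array(uv,float).reshape(-1,1,2)
    q=(cv2.fisheye.undistortPoints(p,K,np.zeros(4)) if fish else cv2.undistortPoints(p,K,None)).reshape(-1,2)
    R=cv2.Rodrigues(i['rvec'])[0]; c=-R.T@i['tvec']
    d=np.c_[q,np.ones(len(q))]@R
    return c+d*((z-c[2])/d[:,2])[:,None]
def proj(i,P,fish=False):
    K=np.array([[i['fx'],0,i['cx']],[0,i['fy'],i['cy']],[0,0,1.]])
    P=np.array(P,float).reshape(-1,1,3)
    r=(cv2.fisheye.projectPoints(P,i['rvec'],i['tvec'],K,np.zeros(4)) if fish else cv2.projectPoints(P,i['rvec'],i['tvec'],K,None))[0]
    return r.reshape(-1,2)
E
python3 - <<'E'
from h import *
np.set_printoptions(precision=3,suppress=True)
i=info('scene');s=1.5625
def P(n,uv,z): print(n,*plane(i,np.array(uv)/s,z)[:,:2])
P('spent limb ends,lobe',[(388,297),(383,347),(407,333)],.039)
P('fresh limb top ends, lobe',[(277,252),(274,288),(293,275)],.028)
P('tray corners',[(512,290),(588,292),(512,356),(590,362)],.012)
P('reel top',[(319,249)],.04)
P('tin top',[(386,358)],.04)
P('bottle top',[(566,247)],.105);P('can top',[(714,355)],.19)
w=info('wrist');R=cv2.Rodrigues(w['rvec'])[0];print('wristcam',-R.T@w['tvec'],R)
E
```

```text
spent limb ends,lobe [ 0.514 -0.029] [0.652 0.007] [0.603 0.039]
fresh limb top ends, lobe [ 0.424 -0.331] [ 0.544 -0.276] [ 0.491 -0.257]
tray corners [0.384 0.208] [0.344 0.363] [0.578 0.238] [0.551 0.378]
reel top [ 0.4   -0.234]
tin top [0.678 0.022]
bottle top [0.328 0.299]
can top [0.667 0.518]
wristcam [ 0.269 -0.568  0.374] [[ 0.321 -0.947 -0.001]
 [-0.908 -0.308  0.285]
 [-0.27  -0.09  -0.958]]
```

Call:
{"fn": "play_rows", "kwargs": {"targets": [{"jaw": 1,"linear": [0.67,0.7,0]},{"jaw": 1,"linear": [0.67,0.7,0]},{"jaw": 1,"linear": [0.67,0.7,0]},{"jaw": 1,"linear": [0.67,0.7,0]},{"jaw": 1,"linear": [0.67,0.7,0]},{"jaw": 1,"linear": [0.67,0.7,0]},{"jaw": 1,"linear": [0.67,0.7,0]},{"jaw": 1,"linear": [0.67,0.7,0]},{"jaw": 1,"linear": [0,0,0]},{"jaw": 1,"linear": [0,0,0]}]}}

```text
invalid input at $.targets[0]: expected keys jaw, linear, spin
```

```bash
python3 - <<'E'
from h import *
import pickle
pickle.dump(info('wrist'),open('w1.pkl','wb'));cv2.imwrite('pics/w1.png',ctrl.camera('wrist'))
print(ctrl.get_obs()['position'])
E
```

```text
[ 0.20055312 -0.59178961  0.30356883]
```

Call:
{"fn": "play_rows", "kwargs": {"targets": [{"jaw": 1,"linear": [0.28,0.86,0]},{"jaw": 1,"linear": [0.28,0.86,0]},{"jaw": 1,"linear": [0.28,0.86,0]},{"jaw": 1,"linear": [0.28,0.86,0]},{"jaw": 1,"linear": [0.28,0.86,0]},{"jaw": 1,"linear": [0.28,0.86,0]},{"jaw": 1,"linear": [0.28,0.86,0]},{"jaw": 1,"linear": [0,0,0]},{"jaw": 1,"linear": [0,0,0]}]}}

```text
invalid input at $.targets[0]: expected keys jaw, linear, spin
```

```bash
python3 - <<'E'
from h import *
import pickle
pickle.dump(info('wrist'),open('w2.pkl','wb'));cv2.imwrite('pics/w2.png',ctrl.camera('wrist'))
o=ctrl.get_obs();print(o['position'],o['ee_rot'],o['time'])
E
```

```text
[ 0.20056904 -0.59182997  0.30362551] [-1.79968589e+02  2.90177528e-03  1.87208739e+01] 0.25
```

View pics/w1.png

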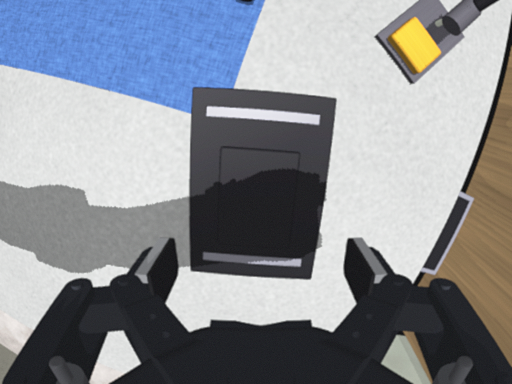

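View pics/w2.png

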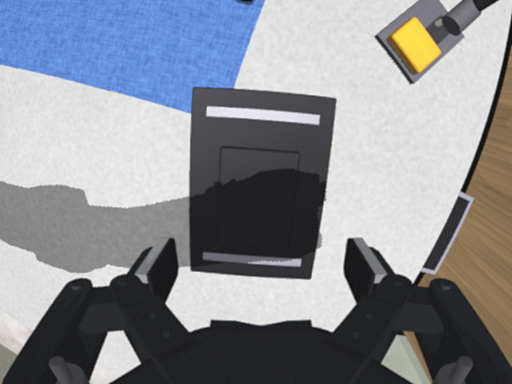

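The rows need the spin key, so the arm didn't move. Both pictures show only the start view: a dark pad, with the fingers at the bottom corners near (150,260) and (370,260). The camera therefore looks ahead of the TCP.

Call:
{"fn": "play_rows", "kwargs": {"targets": [{"jaw": 1,"linear": [0.63,0.72,0],"spin": 0},{"jaw": 1,"linear": [0.63,0.72,0],"spin": 0},{"jaw": 1,"linear": [0.63,0.72,0],"spin": 0},{"jaw": 1,"linear": [0.63,0.72,0],"spin": 0},{"jaw": 1,"linear": [0.63,0.72,0],"spin": 0},{"jaw": 1,"linear": [0.63,0.72,0],"spin": 0},{"jaw": 1,"linear": [0.63,0.72,0],"spin": 0},{"jaw": 1,"linear": [0,0,0],"spin": 0},{"jaw": 1,"linear": [0,0,0],"spin": 0},{"jaw": 1,"linear": [0,0,0],"spin": 0}]}}

```text
time: 1.25
position: [0.4204, -0.3407, 0.3039]
ee_rot: [180.0, 0.0, 18.7]
wrist_force: [-0.6, -0.6, -0.2]
gripper_width: 0.999
grasp_force: 0.0
```

```bash
python3 - <<'E'
from h import *
import pickle
pickle.dump(info('wrist'),open('w1.pkl','wb'));cv2.imwrite('pics/w1b.png',ctrl.camera('wrist'))
print(ctrl.get_obs()['position'])
E
```

```text
[ 0.42025145 -0.34092496  0.3038323 ]
```

Call:
{"fn": "play_rows", "kwargs": {"targets": [{"jaw": 1,"linear": [0.2,0.88,0],"spin": 0},{"jaw": 1,"linear": [0.2,0.88,0],"spin": 0},{"jaw": 1,"linear": [0.2,0.88,0],"spin": 0},{"jaw": 1,"linear": [0.2,0.88,0],"spin": 0},{"jaw": 1,"linear": [0.2,0.88,0],"spin": 0},{"jaw": 1,"linear": [0.2,0.88,0],"spin": 0},{"jaw": 1,"linear": [0.2,0.88,0],"spin": 0},{"jaw": 1,"linear": [0,0,0],"spin": 0},{"jaw": 1,"linear": [0,0,0],"spin": 0},{"jaw": 1,"linear": [0,0,0],"spin": 0}]}}

```text
time: 2.3
position: [0.4909, -0.0336, 0.3038]
ee_rot: [180.0, 0.0, 18.6]
wrist_force: [0.4, -0.3, 0.4]
gripper_width: 1.0
grasp_force: 0.0
```

```bash
python3 - <<'E'
from h import *
import pickle
pickle.dump(info('wrist'),open('w2.pkl','wb'));cv2.imwrite('pics/w2b.png',ctrl.camera('wrist'))
o=ctrl.get_obs();print(o['position'],o['ee_rot'],o['time'])
a,b=cv2.imread('pics/w1b.png'),cv2.imread('pics/w2b.png')
f=lambda m:cv2.resize(m[:300],(800,469),interpolation=cv2.INTER_CUBIC)
cv2.imwrite('pics/w1c.png',f(a));cv2.imwrite('pics/w2c.png',f(b))
E
```

```text
[ 0.49088177 -0.03359017  0.30383649] [1.79981584e+02 2.21537289e-02 1.85727462e+01] 2.35
```

View pics/w1c.png

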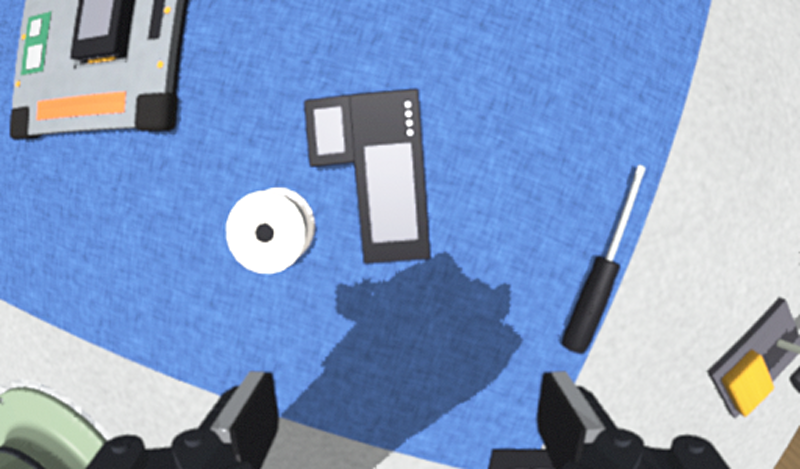

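View pics/w2c.png

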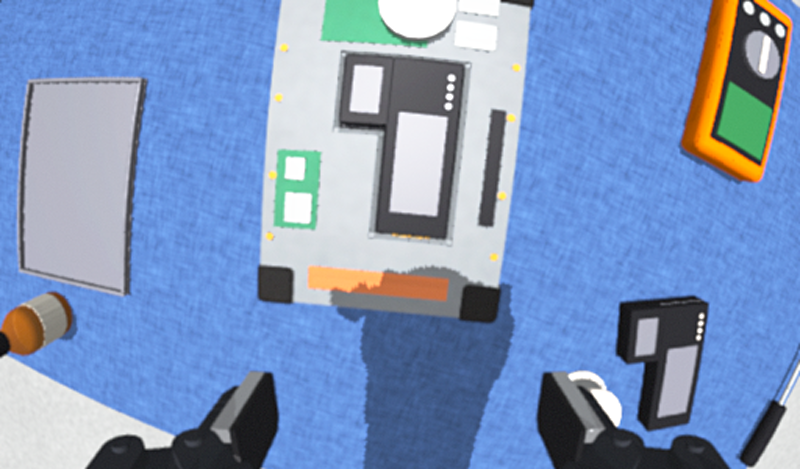

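In w1c the fresh pack's top corners lie at about (305,100), (417,90), (429,257) and (365,262), with the inner corner at (356,162); the reel is at (265,231). In w2c the spent pack's corners are at (346,55), (468,66), (448,238) and (378,233), and the tray's at (27,80), (143,80), (128,293) and (22,270). I'll fit poses to these.

```bash
cat >> h.py <<'E'
from scipy.optimize import least_squares
L=np.array([(65,60),(65,-26),(-65,-26),(-65,26),(13,26),(13,60)])/1000.
TR=np.array([(100,75),(100,-75),(-100,-75),(-100,75)])/1000.
def fit(i,uv,model,z,x0,fish=True):
    """planar pose (x,y,yaw deg) of model at height z, by reprojection; and rms px"""
    uv=np.array(uv,float)
    def W(p):
        c,s=np.cos(p[2]),np.sin(p[2]); return np.c_[model@np.array([[c,s],[-s,c]])+p[:2],np.full(len(model),z)]
    r=least_squares(lambda p:(proj(i,W(p),fish)-uv).ravel(),x0,loss='soft_l1')
    return r.x*[1,1,180/np.pi],np.abs(r.fun).reshape(-1,2).round(1)
E
python3 - <<'E'
from h import *
import pickle
np.set_printoptions(precision=4,suppress=True)
w1,w2=[pickle.load(open(f'w{k}.pkl','rb')) for k in(1,2)]
s=1.5625
c=lambda a:(np.array(a)+.5)/s-.5
print('fresh',*fit(w1,c([(305,100),(417,90),(429,257),(365,262),(356,162),(312,166)]),L,.028,[.48,-.3,.4]))
print('spent',*fit(w2,c([(346,55),(466,66),(448,238),(378,233),(384,127),(340,124)]),L,.039,[.58,-.01,.25]))
print('tray',*fit(w2,c([(27,80),(143,80),(128,293),(22,270)]),TR,.012,[.46,.3,.15]))
print('reel top',plane(w1,c([(265,231)]),.04,True),'tin',plane(w2,c([(418,2)]),.04,True),'bottle ',plane(w2,c([(20,332)]),.08,True))
print('tabcorners',plane(w2,c([(259,298),(498,320)]),.026,True))
E
```

```text
fresh [ 0.4746 -0.3097 23.0353] [[0.5 0.8]
 [2.  1.9]
 [2.3 1.1]
 [0.2 1.2]
 [0.6 0.2]
 [1.1 0.3]]
spent [ 0.5715 -0.0167 13.4445] [[0.2 0.5]
 [0.  1.2]
 [0.2 1.4]
 [0.3 0.6]
 [1.6 0. ]
 [0.6 0.1]]
tray [0.4617 0.2913 9.0826] [[0.6 0.5]
 [0.1 3.8]
 [0.1 1.2]
 [0.7 1.6]]
reel top [[ 0.4081 -0.2321  0.04  ]] tin [[0.6748 0.0206 0.04  ]] bottle  [[0.3319 0.2828 0.08  ]]
tabcorners [[ 0.4206  0.0701  0.026 ]
 [ 0.4648 -0.1191  0.026 ]]
```

Call:
{"fn": "play_rows", "kwargs": {"targets": [{"jaw": 1,"linear": [0.284,0.06,-0.576],"spin": -0.029},{"jaw": 1,"linear": [0.284,0.06,-0.576],"spin": 0},{"jaw": 1,"linear": [0.284,0.06,-0.576],"spin": 0},{"jaw": 1,"linear": [0.284,0.06,-0.576],"spin": 0},{"jaw": 1,"linear": [0.284,0.06,-0.576],"spin": 0},{"jaw": 1,"linear": [0,0,-0.4],"spin": 0},{"jaw": 1,"linear": [0,0,-0.3],"spin": 0},{"jaw": 1,"linear": [0,0,-0.2],"spin": 0},{"jaw": 1,"linear": [0,0,0],"spin": 0},{"jaw": 1,"linear": [0,0,0],"spin": 0}]}}

```text
time: 3.35
position: [0.5623, -0.0172, 0.1156]
ee_rot: [180.0, -0.0, 13.5]
wrist_force: [0.8, -0.7, 0.8]
gripper_width: 1.0
grasp_force: 0.0
```

```bash
python3 - <<'E'
from h import *
import pickle
pickle.dump(info('wrist'),open('w3.pkl','wb'));cv2.imwrite('pics/w3.png',ctrl.camera('wrist'))
o=ctrl.get_obs();print(ctrl.tip_reach,o['position'],o['ee_rot'],o['time'])
E
```

```text
0.0726 [ 0.56246345 -0.01713965  0.11584007] [ 1.79981149e+02 -6.92894900e-02  1.34842720e+01] 3.4
```

View pics/w3.png

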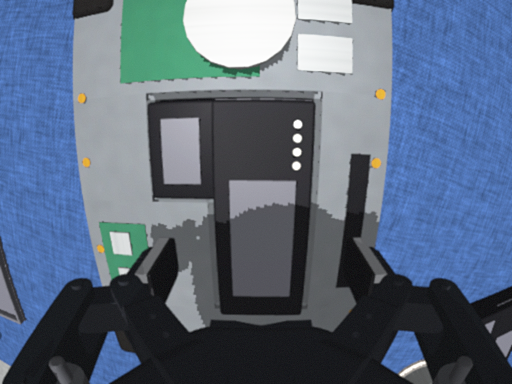

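w3 shows the spent limb centred at column 262, midway between the pads at columns 175 and 350. Its lobe edge is at row 100. Lowering and gripping.

Call:
{"fn": "play_rows", "kwargs": {"force": 50, "targets": [{"jaw": 1,"linear": [0,0,-0.14],"spin": 0},{"jaw": 1,"linear": [0,0,-0.14],"spin": 0},{"jaw": 0,"linear": [0,0,0],"spin": 0},{"jaw": -1,"linear": [0,0,0],"spin": 0},{"jaw": -1,"linear": [0,0,0],"spin": 0},{"jaw": -1,"linear": [0,0,0],"spin": 0},{"jaw": -1,"linear": [0,0,0],"spin": 0},{"jaw": -1,"linear": [0,0,0],"spin": 0}]}}

```text
time: 4.2
position: [0.5622, -0.0169, 0.1013]
ee_rot: [180.0, -0.0, 13.5]
wrist_force: [-2.9, 0.3, 5.1]
gripper_width: 0.59
grasp_force: 52.0
```

```bash
python3 - <<'E'
from h import *
import pickle
np.set_printoptions(precision=4,suppress=True)
w3=pickle.load(open('w3.pkl','rb'))
print('spent',*fit(w3,[(150,101),(313,101),(303,313),(222,313),(214,198),(155,197)],L,.039,[.57,-.016,.25]))
o=ctrl.get_obs();print(o['position'],o['ee_rot'],o['gripper_width'],o['grasp_force'],o['wrist_force'])
E
```

```text
spent [ 0.5726 -0.0165 12.9625] [[2.  0.5]
 [5.1 2.2]
 [0.1 1.4]
 [0.3 0.9]
 [0.8 0.3]
 [1.  0.4]]
[ 0.5622 -0.0169  0.1013] [179.9983  -0.016   13.4891] 0.5898693675911074 51.967713832855225 [-2.8791  0.2927  5.1485]
```

Call:
{"fn": "play_rows", "kwargs": {"targets": [{"jaw": -1,"linear": [0,0,0.2],"spin": 0},{"jaw": -1,"linear": [0,0,0.4],"spin": 0},{"jaw": -1,"linear": [0,0,0.6],"spin": 0},{"jaw": -1,"linear": [0,0,0.6],"spin": 0},{"jaw": -1,"linear": [0,0,0.2],"spin": 0},{"jaw": -1,"linear": [-0.1,0.25,0],"spin": 0},{"jaw": -1,"linear": [-0.2,0.5,0],"spin": 0},{"jaw": -1,"linear": [-0.27,0.72,0],"spin": 0},{"jaw": -1,"linear": [-0.27,0.72,0],"spin": 0}]}}

```text
time: 5.1
position: [0.5187, 0.094, 0.1997]
ee_rot: [-180.0, 0.1, 13.5]
wrist_force: [0.5, 0.9, -3.8]
gripper_width: 0.587
grasp_force: 53.3
```

Call:
{"fn": "play_rows", "kwargs": {"targets": [{"jaw": -1,"linear": [-0.27,0.72,0],"spin": -0.013},{"jaw": -1,"linear": [-0.27,0.72,0],"spin": -0.012},{"jaw": -1,"linear": [-0.27,0.72,0],"spin": 0},{"jaw": -1,"linear": [-0.27,0.72,0],"spin": 0},{"jaw": -1,"linear": [-0.15,0.5,-0.2],"spin": 0},{"jaw": -1,"linear": [-0.09,0.23,-0.4],"spin": 0},{"jaw": -1,"linear": [0,0,-0.6],"spin": 0},{"jaw": -1,"linear": [0,0,-0.4],"spin": 0},{"jaw": -1,"linear": [0,0,0],"spin": 0}]}}

```text
time: 6.0
position: [0.4519, 0.2727, 0.1178]
ee_rot: [179.9, 0.3, 9.1]
wrist_force: [-0.7, 0.3, -2.8]
gripper_width: 0.587
grasp_force: 53.5
```

```bash
python3 - <<'E'
from h import *
import pickle
pickle.dump(info('wrist'),open('w4.pkl','wb'));a=ctrl.camera('wrist');cv2.imwrite('pics/w4.png',a)
pickle.dump(info('side'),open('s4.pkl','wb'));b=ctrl.camera('side');cv2.imwrite('pics/s4.png',b)
cv2.imwrite('pics/c4.png',np.hstack([a[:, 60:460],cv2.resize(b[170:330,170:370],(400,320))[:, :] if 0 else cv2.copyMakeBorder(cv2.resize(b[180:330,200:370],(400,353)),0,31,0,0,0)]))
print(ctrl.get_obs()['position'])
E
```

```text
[0.45345036 0.27324381 0.12060769]
```

View pics/c4.png

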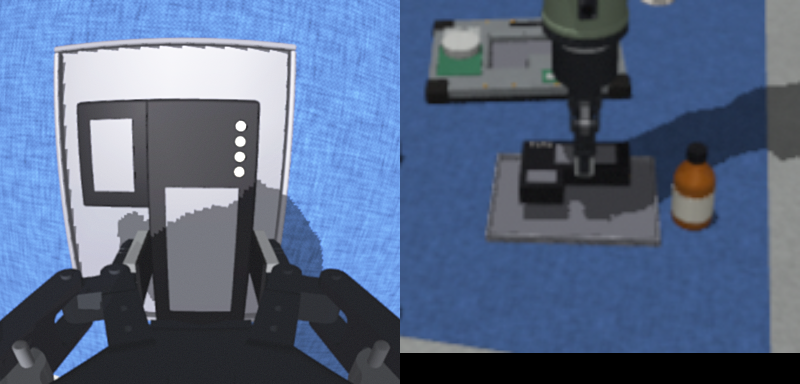

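The wrist view shows the pack inside the tray outline: tray columns 58–295, pack columns 78–258. Lowering.

Call:
{"fn": "play_rows", "kwargs": {"targets": [{"jaw": -1,"linear": [0,0,-0.25],"spin": 0},{"jaw": -1,"linear": [0,0,-0.15],"spin": 0},{"jaw": -1,"linear": [0,0,-0.06],"spin": 0},{"jaw": -1,"linear": [0,0,-0.04],"spin": 0},{"jaw": -1,"linear": [0,0,-0.02],"spin": 0},{"jaw": -1,"linear": [0,0,-0.02],"spin": 0},{"jaw": -1,"linear": [0,0,0],"spin": 0}]}}

```text
time: 6.8
position: [0.4542, 0.2731, 0.0943]
ee_rot: [-180.0, -0.0, 9.0]
wrist_force: [-2.2, -1.0, 2.4]
gripper_width: 0.595
grasp_force: 54.1
```

Call:
{"fn": "play_rows", "kwargs": {"targets": [{"jaw": -0.2,"linear": [0,0,0],"spin": 0},{"jaw": 0.6,"linear": [0,0,0],"spin": 0},{"jaw": 1,"linear": [0,0,0],"spin": 0},{"jaw": 1,"linear": [0,0,0],"spin": 0},{"jaw": 1,"linear": [0,0,0],"spin": 0},{"jaw": 1,"linear": [0,0,0.1],"spin": 0},{"jaw": 1,"linear": [0,0,0.4],"spin": 0},{"jaw": 1,"linear": [0,0,0.8],"spin": 0},{"jaw": 1,"linear": [0,0,0.8],"spin": 0},{"jaw": 1,"linear": [0,0,0],"spin": 0}]}}

```text
time: 7.8
position: [0.4556, 0.274, 0.2037]
ee_rot: [-179.8, -0.4, 9.0]
wrist_force: [0.6, 1.0, -0.1]
gripper_width: 1.003
grasp_force: 0.0
```

```bash
python3 - <<'E'
from h import *
import pickle
pickle.dump(info('wrist'),open('w5.pkl','wb'));a=ctrl.camera('wrist');cv2.imwrite('pics/w5.png',a)
b=ctrl.camera('side');cv2.imwrite('pics/s5.png',b)
o=ctrl.get_obs();print(o['position'],o['gripper_width'],o['joints'])
E
```

```text
[0.45442679 0.27315623 0.20002388] 1.0013322296004998 [ -28.91605501   29.72047314  -11.40907472  110.90673534    8.78587558
   40.07428769 -126.59777596]
```

Call:
{"fn": "play_rows", "kwargs": {"targets": [{"jaw": 1,"linear": [0.02,-0.9,0],"spin": 0},{"jaw": 1,"linear": [0.02,-0.9,0],"spin": 0},{"jaw": 1,"linear": [0.02,-0.9,0],"spin": 0},{"jaw": 1,"linear": [0.02,-0.9,0],"spin": 0},{"jaw": 1,"linear": [0.02,-0.9,0],"spin": 0},{"jaw": 1,"linear": [0.02,-0.9,0],"spin": 0},{"jaw": 1,"linear": [0.02,-0.9,0],"spin": 0.0195},{"jaw": 1,"linear": [0.02,-0.9,0],"spin": 0.0195},{"jaw": 1,"linear": [0.02,-0.9,0],"spin": 0.0195},{"jaw": 1,"linear": [0.02,-0.9,0],"spin": 0.0195}]}}

```text
time: 8.9
position: [0.4634, -0.1786, 0.1981]
ee_rot: [-179.9, 0.1, 23.2]
wrist_force: [0.9, 0.5, -0.5]
gripper_width: 1.0
grasp_force: 0.0
```

Call:
{"fn": "play_rows", "kwargs": {"targets": [{"jaw": 0.7,"linear": [0.02,-0.9,0],"spin": 0},{"jaw": 0.7,"linear": [0.02,-0.9,0],"spin": 0},{"jaw": 0.7,"linear": [0,-0.85,0],"spin": 0},{"jaw": 0.7,"linear": [0,-0.1,-0.5],"spin": 0},{"jaw": 0.7,"linear": [0,0,-0.7],"spin": 0},{"jaw": 0.7,"linear": [0,0,-0.4],"spin": 0},{"jaw": 0.7,"linear": [0,0,0],"spin": 0},{"jaw": 0.7,"linear": [0,0,0],"spin": 0}]}}

```text
time: 9.7
position: [0.466, -0.3142, 0.1187]
ee_rot: [-179.9, 0.0, 23.1]
wrist_force: [-0.3, -0.4, 0.7]
gripper_width: 0.853
grasp_force: 0.0
```

```bash
python3 - <<'E'
from h import *
import pickle
pickle.dump(info('wrist'),open('w6.pkl','wb'));a=ctrl.camera('wrist');cv2.imwrite('pics/w6.png',a)
o=ctrl.get_obs();print(o['position'],o['ee_rot'],o['gripper_width'])
b=cv2.imread('pics/w5.png')
cv2.imwrite('pics/c6.png',np.hstack([a[:,60:460],b[:,60:460]]))
E
```

```text
[ 0.46635417 -0.31443083  0.11946398] [ 1.79989523e+02 -9.13433221e-03  2.30507603e+01] 0.849582931036192
```

View pics/c6.png

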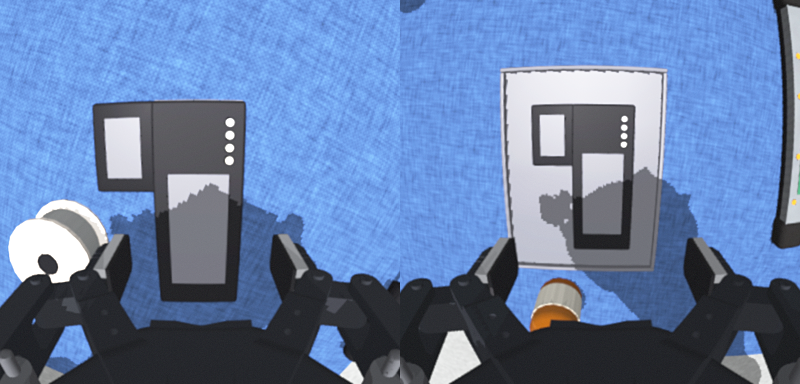

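Left half: the fresh limb is centred at column 200, midway between the pads at 130 and 270, and the reel is to the left at (55,250). Right half: the spent pack lies flat inside the tray. I'll fit the fresh pack relative to the tool.

```bash
python3 - <<'E'
from h import *
import pickle
np.set_printoptions(precision=4,suppress=True)
w=pickle.load(open('w6.pkl','rb'))
print('fresh',*fit(w,[(153,105),(305,101),(297,300),(222,300),(215,190),(158,190)],L,.028,[.4746,-.3097,.4]))
print('reel',plane(w,[(107,266),(168,238)],.04,True))
# where the two packs' corners should sit in tool frame: compare w3 similarly
E
```

```text
fresh [ 0.4749 -0.3093 23.0165] [[0.7 3.4]
 [3.  2.5]
 [1.  1. ]
 [0.7 0.8]
 [0.9 0.9]
 [0.1 0.8]]
reel [[ 0.4045 -0.2318  0.04  ]
 [ 0.4434 -0.2654  0.04  ]]
```

Call:
{"fn": "play_rows", "kwargs": {"force": 50, "targets": [{"jaw": 0.7,"linear": [0,0,-0.3],"spin": 0},{"jaw": 0.7,"linear": [0,0,-0.2],"spin": 0},{"jaw": 0.7,"linear": [0,0,-0.06],"spin": 0},{"jaw": 0.2,"linear": [0,0,0],"spin": 0},{"jaw": -1,"linear": [0,0,0],"spin": 0},{"jaw": -1,"linear": [0,0,0],"spin": 0},{"jaw": -1,"linear": [0,0,0],"spin": 0},{"jaw": -1,"linear": [0,0,0],"spin": 0}]}}

```text
time: 10.55
position: [0.4661, -0.3142, 0.0913]
ee_rot: [-180.0, 0.0, 23.1]
wrist_force: [-2.5, 4.1, 7.5]
gripper_width: 0.59
grasp_force: 52.7
```

Call:
{"fn": "play_rows", "kwargs": {"targets": [{"jaw": -1,"linear": [0,0,0.2],"spin": 0},{"jaw": -1,"linear": [0,0,0.5],"spin": 0},{"jaw": -1,"linear": [0,0,0.7],"spin": 0},{"jaw": -1,"linear": [0,0,0.5],"spin": 0},{"jaw": -1,"linear": [0,0,0.1],"spin": 0},{"jaw": -1,"linear": [0.1,0.3,0],"spin": 0},{"jaw": -1,"linear": [0.2,0.6,0],"spin": -0.0134},{"jaw": -1,"linear": [0.24,0.76,0],"spin": -0.0134},{"jaw": -1,"linear": [0.24,0.76,0],"spin": -0.0134},{"jaw": -1,"linear": [0.24,0.76,0],"spin": -0.0134}]}}

```text
time: 11.55
position: [0.5169, -0.1532, 0.1898]
ee_rot: [-179.9, 0.1, 13.3]
wrist_force: [1.2, 0.1, -4.5]
gripper_width: 0.586
grasp_force: 53.5
```

Call:
{"fn": "play_rows", "kwargs": {"targets": [{"jaw": -1,"linear": [0.24,0.76,0],"spin": 0},{"jaw": -1,"linear": [0.24,0.76,0],"spin": 0},{"jaw": -1,"linear": [0.24,0.76,0],"spin": 0},{"jaw": -1,"linear": [0.12,0.36,-0.2],"spin": 0},{"jaw": -1,"linear": [0.06,0.12,-0.4],"spin": 0},{"jaw": -1,"linear": [0,0,-0.4],"spin": 0},{"jaw": -1,"linear": [0,0,-0.2],"spin": 0},{"jaw": -1,"linear": [0,0,0],"spin": 0},{"jaw": -1,"linear": [0,0,0],"spin": 0}]}}

```text
time: 12.45
position: [0.5621, -0.0175, 0.131]
ee_rot: [-180.0, 0.0, 13.4]
wrist_force: [0.5, 1.0, -3.9]
gripper_width: 0.589
grasp_force: 53.5
```

```bash
python3 - <<'E'
from h import *
import pickle
pickle.dump(info('wrist'),open('w7.pkl','wb'));a=ctrl.camera('wrist');cv2.imwrite('pics/w7.png',a)
o=ctrl.get_obs();print(o['position'],o['ee_rot'],o['gripper_width'],o['wrist_force'])
E
```

```text
[ 0.56228938 -0.01753703  0.13140363] [ 1.79994940e+02 -2.83468754e-02  1.33739505e+01] 0.5877116754476247 [-0.58223163  0.08238305 -4.60761612]
```

View pics/w7.png

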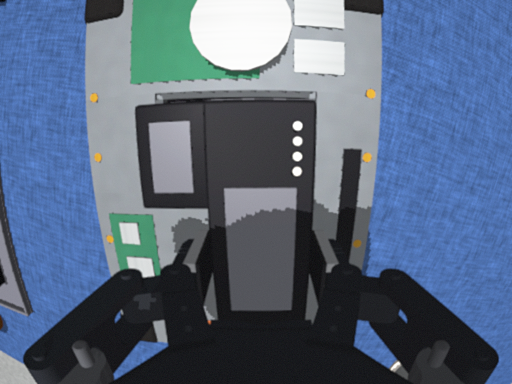

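w7 shows the pack held over the bay. The bay's far rim corners are at (157,95) and (316,95), and the pack's top corners at (136,106), (315,100), (143,207) and (208,208). I'll compare the two numerically.

```bash
python3 - <<'E'
from h import *
import pickle
np.set_printoptions(precision=4,suppress=True)
w=pickle.load(open('w7.pkl','rb'));w3=pickle.load(open('w3.pkl','rb'))
x0=[.572,-.016,.23]
print('pack',*fit(w,[(136,106),(315,100),(208,208),(143,207)],L[[0,1,4,5]],.068,x0))
B=np.array([(71,66),(71,-32)])/1000
print('bay rim',*fit(w,[(157,95),(316,95)],B,.024,x0))
print('bay rim w3',*fit(w3,[(148,95),(321,95)],B,.024,x0))
E
```

```text
pack [ 0.5711 -0.0156 13.4   ] [[2.  2.1]
 [4.6 0.4]
 [0.2 1.2]
 [0.1 1.3]]
bay rim [ 0.5691 -0.0159 12.3734] [[1.5 0. ]
 [1.2 0. ]]
bay rim w3 [ 0.5691 -0.0156 12.3741] [[1.7 0. ]
 [1.2 0. ]]
```

The pack and bay agree to about 2 mm, well inside the 6 mm lead-in. Lowering gently.

Call:
{"fn": "play_rows", "kwargs": {"targets": [{"jaw": -1,"linear": [0,0,-0.15],"spin": 0},{"jaw": -1,"linear": [0,0,-0.15],"spin": 0},{"jaw": -1,"linear": [0,0,-0.1],"spin": 0},{"jaw": -1,"linear": [0,0,-0.08],"spin": 0},{"jaw": -1,"linear": [0,0,0],"spin": 0}]}}

```text
time: 13.0
position: [0.5619, -0.0174, 0.1063]
ee_rot: [-180.0, 0.0, 13.4]
wrist_force: [-1.5, 0.4, -4.0]
gripper_width: 0.585
grasp_force: 53.5
```

Call:
{"fn": "play_rows", "kwargs": {"targets": [{"jaw": -1,"linear": [0,0,-0.04],"spin": 0},{"jaw": -1,"linear": [0,0,-0.03],"spin": 0},{"jaw": -1,"linear": [0,0,-0.02],"spin": 0},{"jaw": -1,"linear": [0,0,0],"spin": 0}]}}

```text
time: 13.4
position: [0.5621, -0.0174, 0.1024]
ee_rot: [-180.0, -0.0, 13.4]
wrist_force: [-0.9, 0.1, -2.4]
gripper_width: 0.588
grasp_force: 53.7
```

Call:
{"fn": "play_rows", "kwargs": {"targets": [{"jaw": -1,"linear": [0,0,-0.02],"spin": 0},{"jaw": -1,"linear": [0,0,0],"spin": 0}]}}

```text
time: 13.6
position: [0.5622, -0.0175, 0.1022]
ee_rot: [180.0, -0.0, 13.4]
wrist_force: [-5.1, 0.1, 14.9]
gripper_width: 0.584
grasp_force: 55.5
```

On the floor: the upward force is now 15 N. Releasing and retreating.

Call:
{"fn": "play_rows", "kwargs": {"targets": [{"jaw": -0.1,"linear": [0,0,0],"spin": 0},{"jaw": 0.4,"linear": [0,0,0],"spin": 0},{"jaw": 0.9,"linear": [0,0,0],"spin": 0},{"jaw": 0.9,"linear": [0,0,0],"spin": 0},{"jaw": 0.9,"linear": [0,0,0.1],"spin": 0},{"jaw": 0.9,"linear": [0,0,0.4],"spin": 0},{"jaw": 0.9,"linear": [-0.3,0,0.8],"spin": 0},{"jaw": 0.9,"linear": [-0.4,0,0.8],"spin": 0},{"jaw": 0.9,"linear": [0,0,0],"spin": 0},{"jaw": 0.9,"linear": [0,0,0],"spin": 0}]}}

```text
time: 14.6
position: [0.5274, -0.0175, 0.2075]
ee_rot: [180.0, -0.1, 13.4]
wrist_force: [0.3, -0.3, -0.6]
gripper_width: 0.953
grasp_force: 0.0
```

```bash
python3 - <<'E'
from h import *
import pickle
pickle.dump(info('wrist'),open('w8.pkl','wb'));a=ctrl.camera('wrist')
o=ctrl.get_obs();print(o['position'],o['ee_rot'],o['gripper_width'],o['wrist_force'])
cv2.imwrite('pics/w8.png',a);cv2.imwrite('pics/c8.png',cv2.resize(a[0:300,60:460],(800,600),interpolation=cv2.INTER_CUBIC))
E
```

```text
[ 0.52727185 -0.01748298  0.20655456] [ 1.79990847e+02 -3.81785003e-02  1.33875618e+01] 0.9448666666686834 [-0.15543472 -0.47738402 -0.74724216]
```

View pics/c8.png

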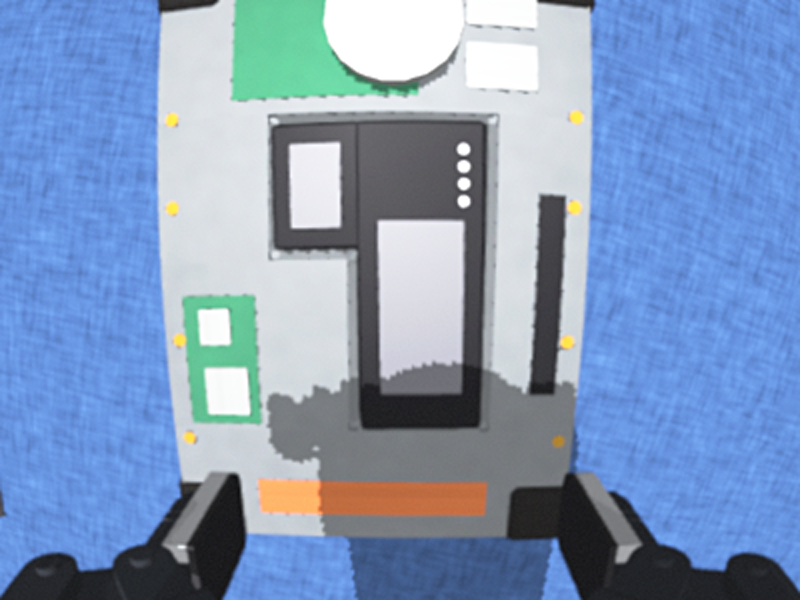

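The fresh pack sits square in the bay with an even rim all round: corners at about (272,122), (487,120), (480,427) and (362,427). The tin is untouched and the gripper is clear, so I'm handing in.

```bash
python3 -c "
from station import ctrl
print(ctrl.hand_in())"
```

```text
the job is handed in; nothing more can be done
None
```

The spent pack lies flat in the tray and the fresh pack is seated in the bay, both released gently, with no bystander seen to move; I handed the job in at about 15 s of the 64 s, and no verdict came back.

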